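Seat the burr carrier of a coffee grinder

TASK

The upper burr carrier of the coffee grinder was put back after cleaning but stands high, because the notch in its rim is not over the locating rib on the grinder's collar. With a fingertip, push it round by its wings until the notch is over the rib, then press it down fully home. Do not lift the carrier and leave the things around the grinder where they stand.

Things in the scene. Friction and masses are not known exactly. Their poses are not given: they have to be found in the camera images.
- grinder: Countertop coffee grinder, its bean hopper taken off: 160 (own x) x 120 (own y) x 165 mm high, standing firmly on the worktop and not shifting. Origin: centre of its underside; front (drawer, button) faces its own -x, z up. On its flat steel top sits an aluminium collar of 57 mm radius with the mouth in it; the collar's top is 165 mm above the worktop.
- collar_mid (a point): The mouth's centre in the plane of the collar's top, 165 mm above the worktop: the upright axis about which the burr carrier turns.
- rib_foot (a point): Foot of the locating rib, on the collar's top, 42 mm out from the mouth's centre, at the front right of the grinder. The rib is a dark steel bar lying radially, 38 to 54 mm from the centre, 7 mm wide and 7 mm high; its outer 8 mm show beyond the carrier's rim. Fixed to the grinder.
- burr_mid (a point): Middle of the burr carrier, on its axis, level with its flange's top: 179.5 mm above the worktop at the start, 172 mm once seated. The carrier is a black ring with a funnel-shaped steel burr in it and a round flange of 46 mm radius, 7 mm thick, flat on top from 28 mm radius outward. At the start the flange's underside is 7.5 mm above the collar, just over the rib.
- notch (a point): Centre of the notch in the carrier's rim, in the plane of the flange's underside, 42 mm from the axis. The notch is a gap in the flange from 37.5 mm radius out to its edge, about 12 mm wide, its lower edges splayed to about 18 mm so that it still finds the rib when about 0.1 rad out. Once seated this point coincides with rib_foot.
- wing_a (a point): Top centre of one of the two upright finger wings on the flange; each is 19 mm long radially (26.5 to 45.5 mm from the axis), 7 mm thick, and stands 21 mm above the flange's top. Seen from above this one is a quarter turn anticlockwise of the notch.
- wing_b (a point): Top centre of the other wing, a quarter turn clockwise of the notch.
- burr_turn (a joint): Turn of the carrier about its upright axis, rad, growing anticlockwise seen from above, without end stops. 0 or 6.283 (a full turn): notch over the rib; starts anywhere between 0.6 and 5.68, so either way round may be the shorter. Stiff enough (about 0.06 N m) to stay where it is left. While seated it cannot turn.
- burr (a joint): How far the carrier is pressed down, m: 0 standing high, 0.0075 fully home; negative if lifted. A rubber seal holds it at any height: about 5 N of downward push are needed and it does not spring back; it goes below about 0.001 only with the notch over the rib.
- hopper: The grinder's clear bean hopper with a black lid, 124 mm in diameter, 118 mm high, standing loose to the left; origin at the centre of its underside. Leave alone.
- mug: White mug with a yellow band, about 90 mm across, 94 mm high, to the right; origin under it. Leave alone.
- spoon: Teaspoon, 132 mm long, lying behind and to the right of the grinder. Leave alone.
- clean_brush: Cleaning brush, 170 mm long, lying at the left. Leave alone.
- canister: Black canister with steel bands, 73 mm in diameter, 129 mm high, behind the grinder. Leave alone.

How it is judged:
On the way, in this order (a step that is already met when the one before it is completed fails the run):
1. the carrier has been turned until its notch is over the rib, still standing high (horizontal distance between notch and rib_foot below 0.007 m and value of joint burr below 0.0045 m).
2. the carrier has been pressed fully home over the rib (distance between notch and rib_foot below 0.0045 m and value of joint burr above 0.0065 m), for 0.2 s.
At the end, for the whole second after the job is handed in: The carrier is down to within 1 mm of fully home (pressed at least 6.5 of 7.5 mm), its notch on the rib (within 4.5 mm), at rest (all of step 2 and angular speed of burr below 0.1 rad/s); the robot touches nothing.
It fails at once if the carrier was lifted more than 6 mm (value of joint burr below -0.006 m).
It fails at once if a thing beside the grinder was moved more than 20 mm (distance of any of hopper, mug, spoon, clean_brush, canister from where it was at the start of the episode above 0.02 m).
It also fails if it takes over 51 s, if anything falls off the work surface, if the arm or the gripper's body presses on something with over 40 N, if the wrist force passes 120 N, or if a joint passes its speed limit or range.

ROBOT

A 6-joint arm with a two-finger parallel gripper is mounted at the origin on a cart in front of the work surface, level with it; the furniture and walls round the work are solid. World frame = base frame: x ahead of the robot, y to its left, z up, the work surface at z = 0. Lengths are in m, angles in rad, forces in N, time in s.
With the tool pointing down it reaches from about 0.25 to 0.775 m from the base axis. Payload 4 kg.
Tool frame: the origin (TCP) lies at the very end of the fingers, on their centre line; the grasp point (between the pads) lies 19 mm behind it; z points along the fingers, y is the line along which they close (so a half turn about z gives the same grasp; the last joint's range is limited). The gripper opens to 94 mm and grips with 3 to 60 N. Pads are 16 mm wide; open, the fingers measure 119 mm over their backs; the gripper's body (75 mm by 177 mm) begins 78 mm behind the grasp point.
Start: joints at [-1.309, 0.087, 1.371, -0, 1.684, -0.103], TCP at [0.196, -0.514, 0.206] pointing down, gripper open.
Joint ranges: [-3.1, 3.1], [-0.76, 2.03], [0.27, 2.55], [-1.08, 4.22], [0.17, 2.65], [-2.57, 2.57]. Speed limits (rad/s): [2.79, 2.79, 3.14, 3.14, 3.14, 3.14].

INTERFACE

Orientations are given as [roll, pitch, yaw] about the fixed x, y, z axes, in that order (R = Rz(yaw) Ry(pitch) Rx(roll)).
In Python, from bench import robot, snapshot, finder gives the robot as it stands.
- The arm moves only by the tool drive_tool, never from a script. Its argument "deltas" is text: rows parted by semicolons, each of 7 numbers parted by spaces: the shift along the tool's x, y, z each as a share of 100 mm, from -1 to 1, then the turn, a rotation vector about the tool's x, y, z each as a share of 90 degrees, from -1 to 1, then the finger opening in mm, from 0 to 94. In form: tx ty tz rx ry rz gripper; .... A call has 1 to 5 rows; each row is the pose to reach, as a shift and turn from the pose commanded when the call began, along the tool's axes at that moment; what a row does not reach only later rows make up. A row lasts 1/10 s, in which the tool goes at most 50 mm and 8.59 degrees, less where a joint would pass 70% of its speed; a pose out of reach is approached as far as the arm can. A call with a number of a shift or a turn outside -1 to 1 is refused whole. A call with a gripper value outside its range is refused whole. The fingers move at their own pace and stop on an object; the grip force is fixed at half the most. Time passes only in rows, so rows that repeat a pose let the fingers close. It gives the time, the measured TCP pose, the force, the opening and the grip force at its end, in the units of the state.
- robot.get_obs(): the state, without advancing time (a new reading comes with each control period).
- snapshot(name): name is "side" or "top"; returns a dict with "img" (420x560x3 uint8, red, green, blue), "fx", "fy", "cx", "cy" (pixels), "T" (4x4, takes a point from camera to world coordinates). Camera axes: x right, y up, looking along -z (the intrinsics and any distortion apply to the point x, -y, -z); pixel columns grow to the right and rows downward; lengths in m; the calibration is good to about 2 mm. A picture is of the moment at which its call begins. There is no depth.
- robot.close_job(): hands the job in; it is judged then, once.
Trained networks look in the newest picture that a camera, given by its name, has taken for a name from the list of things; names that differ only in an ending like _2 or _b are one class to them, and where a whole thing is asked for, a point or a joint stands for the part that bears it (a point fixed in the world has none). Each returns a list of dicts, best first, with "confidence" (0 to 1); they miss things now and then, are a little off and sometimes report something else, mostly with a low value. They report only what shows in the picture. A call takes as long as a camera call.
- finder.look_for(camera, thing): "xy" ([column, row] in pixels, amid what is visible of it).
- finder.masks_of(camera, thing): "region" (420x560 bool, what is visible of it) and "xy" ([column, row] in pixels, amid what is visible of it).
- finder.landmark_of(camera, thing): "xy" ([column, row] in pixels: a listed point, or the origin of a listed thing).
The state is a dict: "time": time; "joint_positions": joint angles; "qvel": joint speeds; "joint_torque": joint torques, N m; "tool_pos": TCP position; "ee_rot": TCP orientation; "wrist_force": force on the tool from outside, world axes, zero at the start; "wrist_torque": the same for the moment, N m; "width": finger opening in m; "finger_force": force on a finger pad.
Only numpy, scipy, OpenCV 4.12 (cv2) and the standard library are available. Lean on these libraries where they do the work, as an engineer would, in place of code of your own. Each camera call takes 0.05 s, during which the arm holds its last target. There are 200 camera calls.

## Working session

There is one attempt and no reset: what is moved stays moved. The work goes in short steps, Python scripts to look and compute and a tool call to move; the robot and the scene stay as the last step left them, time stands still between calls to the robot, and variables do not carry over. Pictures are saved under pics/ and viewed, at most 10 in all, crops included, and the job is handed in when it is done.

Besides the shell and the picture viewer there is one more tool, called after ">>>" as name(argument=value, ...) on one line, values as JSON. drive_tool: Moves the arm, as the interface text tells. Shift numbers are shares of 100 mm and turn numbers shares of 90 degrees, none past 1 either way. Its arguments: {"type":"object","properties":{"deltas":{"type":"string"}},"required":["deltas"]}

```bash
mkdir -p pics
cat > h.py <<'E'
import numpy as np, cv2
from bench import robot, snapshot, finder
def ray(s,xy):
    u,v=xy; d=np.array([(u-s["cx"])/s["fx"],-(v-s["cy"])/s["fy"],-1.0])
    T=np.array(s["T"]); return T[:3,3],T[:3,:3]@d
def atz(s,xy,z):
    o,d=ray(s,xy); return o+d*(z-o[2])/d[2]
def proj(s,p):
    T=np.array(s["T"]); c=T[:3,:3].T@(np.array(p)-T[:3,3])
    return np.array([s["cx"]+s["fx"]*c[0]/-c[2], s["cy"]-s["fy"]*c[1]/-c[2]])
def save(s,n): cv2.imwrite("pics/"+n,cv2.cvtColor(s["img"],cv2.COLOR_RGB2BGR))
E
python3 - <<'E'
from h import *
np.set_printoptions(precision=4,suppress=True)
Z=dict(collar_mid=.165,rib_foot=.165,burr_mid=.1795,notch=.1725,wing_a=.2005,wing_b=.2005,grinder=0,hopper=0,mug=0,canister=0)
for c in("top","side"):
    s=snapshot(c); save(s,c+"0.png"); print(c,{k:s[k] for k in s if k not in("img","T")},np.array(s["T"])[:3].tolist())
    for k,z in Z.items():
        for r in finder.landmark_of(c,k)[:2]: print(c,k,np.round(r["xy"],1),round(r["confidence"],2),atz(s,r["xy"],z))
o=robot.get_obs();print(o)
E
```

```text
top {'fx': 515.2292149186692, 'fy': 515.2292149186692, 'cx': 280.3178864109893, 'cy': 199.48898398727167} [[-0.02816961053104436, 0.9913498771950722, -0.12818694952234772, 0.408467112857908], [-0.9995986024586693, -0.027549751802378373, 0.0066064467229308985, 0.04267098596823205], [0.0030177815038286504, 0.12832159662715778, 0.9917280175702673, 1.443342768068365]]
top collar_mid [322.9 207.1] 0.71 [ 0.5516 -0.0716  0.165 ]
top rib_foot [334.5 216.8] 0.72 [ 0.5265 -0.0996  0.165 ]
top burr_mid [325.9 208.8] 0.68 [ 0.5455 -0.0776  0.1795]
top notch [340.7 203.2] 0.8 [ 0.5593 -0.1156  0.1725]
top wing_a [324.1 218. ] 0.96 [ 0.521  -0.0703  0.2005]
top wing_a [322.5 189.2] 0.88 [ 0.5916 -0.0692  0.2005]
top wing_b [324.1 218. ] 0.96 [ 0.521  -0.0703  0.2005]
top wing_b [322.5 189.2] 0.88 [ 0.5916 -0.0692  0.2005]
top grinder [321.4 214.3] 0.75 [ 0.5498 -0.0814  0.    ]
top hopper [167.2 237.9] 0.94 [0.4956 0.3523 0.    ]
top mug [402.5 250.4] 0.67 [ 0.4423 -0.3038  0.    ]
top canister [327.2 128.5] 0.63 [ 0.7971 -0.1076  0.    ]
top canister [320.2 217.8] 0.42 [ 0.54   -0.0776  0.    ]

[... 899 characters left out ...]
 274.7] 0.77 [ 0.5597 -0.0717  0.    ]
side hopper [272.9 183.4] 0.88 [0.5214 0.3523 0.    ]
side mug [221. 349.] 0.95 [ 0.4476 -0.3006  0.    ]
side canister [361.8 287.4] 0.94 [ 0.7894 -0.1079  0.    ]
{'time': 1.1, 'joint_positions': array([-1.3091,  0.0872,  1.3707,  0.    ,  1.6836, -0.1031]), 'qvel': array([-0.0003, -0.0012, -0.0013, -0.0005, -0.0007,  0.0008]), 'joint_torque': array([  0.001 , -34.0048, -30.2604,   0.0718,   0.0238,  -0.    ]), 'tool_pos': array([ 0.1962, -0.5138,  0.2055]), 'ee_rot': array([3.1415, 0.    , 0.3648]), 'wrist_force': array([-0.1761,  0.633 ,  0.7094]), 'wrist_torque': array([ 0.0102,  0.0269, -0.0386]), 'finger_force': 0.0, 'width': 0.09403697562420689}
```

Run:
```python
import cv2,numpy as np
a=cv2.imread("pics/top0.png")[165:255,270:380]; b=cv2.imread("pics/side0.png")[185:275,215:325]
f=lambda x:cv2.resize(x,(400,327),interpolation=cv2.INTER_CUBIC)
c=np.hstack([f(a),f(b)]); d=np.hstack([cv2.resize(cv2.imread(f"pics/{n}0.png"),(400,270)) for n in("top","side")])
cv2.imwrite("pics/m0.png",np.vstack([c,d]))
```

```text
(no output)
```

View pics/m0.png

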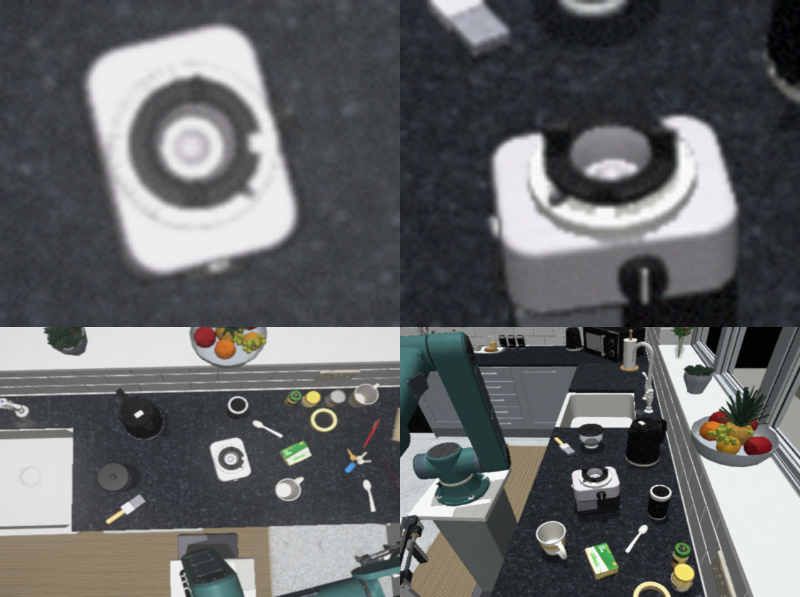

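>>> drive_tool(deltas="0.5 -0.3 -0.5 0 0 0 72; 0.99 -0.57 -0.6 0 0 0 66; 0.99 -0.57 -0.6 0 0 0 66")

```text
time: 1.4
tool_pos: [0.2698, -0.424, 0.2678]
ee_rot: [3.139, -0.001, 0.366]
wrist_force: [0.7, -0.3, 0.6]
width: 0.0733
finger_force: 0.0
```

```bash
cat > fit.py <<'E'
from h import *
from scipy.optimize import minimize
def hull(s,P):
    q=np.array([proj(s,p) for p in P]); return cv2.convexHull(((q*16).astype(np.int32)).reshape(-1,1,2))
def render(s,x,y,t,sh=0.0):
    m=np.zeros((420,560),np.uint8); a=np.linspace(0,2*np.pi,60)
    f=lambda P:cv2.fillPoly(m,[hull(s,P)],255,shift=4,lineType=cv2.LINE_AA)
    f([(x+.046*np.cos(b),y+.046*np.sin(b),z-sh) for b in a for z in(.1725,.1795)])
    for w in(t+np.pi/2,t-np.pi/2):
        u=np.array([np.cos(w),np.sin(w)]);v=np.array([-u[1],u[0]])
        f([(*(np.array([x,y])+r*u+k*v),z-sh) for r in(.0265,.0455) for k in(-.0035,.0035) for z in(.1795,.2005)])
    return m/255.
def carrier(S,M,p0,sh=0.0):
    def c(p): return sum(np.abs(render(S[k],p[0]/100,p[1]/100,p[2],sh)-M[k]).sum()/M[k].sum() for k in S)
    sim=np.array([p0]*4)+np.vstack([np.zeros(3),np.diag([.6,.6,.2])])
    r=minimize(c,p0,method="Nelder-Mead",options=dict(initial_simplex=sim)); return r.x,r.fun
E
python3 - <<'E'
from fit import *
np.set_printoptions(precision=4,suppress=True)
S={};M={}
for c in("top","side"):
    S[c]=snapshot(c); L=finder.masks_of(c,"burr_mid")
    for r in L: print(c,r["confidence"],r["xy"],r["region"].sum())
    if L:
        m=L[0]["region"].astype(np.uint8); n=cv2.findContours(m,0,1)[0]; f=np.zeros_like(m); cv2.drawContours(f,n,-1,1,-1); M[c]=f.astype(float)
    for k in("rib_foot","collar_mid","notch"):
        for r in finder.landmark_of(c,k)[:1]: print(k,r["xy"],r["confidence"],atz(S[c],r["xy"],.1725 if k=="notch" else .165))
for ks in(["top"],["side"],["top","side"]):
    ks=[k for k in ks if k in M]
    if ks: print(ks,carrier({k:S[k] for k in ks},M,[55.55,-7.3,-1.57]))
print(robot.get_obs()["tool_pos"])
E
```

```text
top 0.56 [323.7, 199.1] 893
rib_foot [332.0, 216.4] 0.81 [ 0.5276 -0.0934  0.165 ]
collar_mid [322.4, 206.9] 0.95 [ 0.5521 -0.0704  0.165 ]
notch [340.8, 201.9] 0.87 [ 0.5625 -0.116   0.1725]
side 0.85 [274.2, 228.6] 787
rib_foot [254.1, 236.4] 0.62 [ 0.5136 -0.0949  0.165 ]
collar_mid [275.8, 231.0] 0.91 [ 0.5652 -0.074   0.165 ]
notch [269.0, 237.5] 0.64 [ 0.5512 -0.1055  0.1725]
['top'] (array([55.8412, -7.0668, -1.4631]), np.float64(0.08741632466940265))
['side'] (array([55.8645, -7.0421, -1.5846]), np.float64(0.09776078903282133))
['top', 'side'] (array([55.7542, -7.0839, -1.6085]), np.float64(0.1882664094210712))
[ 0.2676 -0.4257  0.2645]
```

>>> drive_tool(deltas="0.5 -0.28 0 0 0 0 66; 0.99 -0.57 0 0 0 0 66; 0.99 -0.57 0 0 0 0 66")

```text
time: 2.2
tool_pos: [0.342, -0.3344, 0.2654]
ee_rot: [-3.141, -0.001, 0.368]
wrist_force: [-0.1, 0.3, -0.2]
width: 0.0659
finger_force: 0.0
```

>>> drive_tool(deltas="0.5 -0.28 0 0 0 0 66; 0.99 -0.57 0 0 0 0 66; 0.99 -0.57 0 0 0 0 66")

```text
time: 2.5
tool_pos: [0.4143, -0.2458, 0.2653]
ee_rot: [-3.141, -0.001, 0.369]
wrist_force: [0.2, -0.5, 0.1]
width: 0.066
finger_force: 0.0
```

>>> drive_tool(deltas="0.5 -0.28 0 0 0 0 66; 0.99 -0.57 0 0 0 0 66; 0.99 -0.57 0 0 0 0 66")

```text
time: 2.8
tool_pos: [0.4864, -0.1576, 0.2649]
ee_rot: [-3.141, 0.0, 0.368]
wrist_force: [0.9, -0.1, 0.4]
width: 0.066
finger_force: 0.0
```

>>> drive_tool(deltas="0.5 -0.28 0 0 0 0 66; 0.99 -0.57 0 0 0 0 66; 0.99 -0.57 0 0 0 0 66")

```text
time: 3.1
tool_pos: [0.5585, -0.0694, 0.2644]
ee_rot: [-3.141, 0.001, 0.367]
wrist_force: [0.9, -0.1, -0.5]
width: 0.066
finger_force: 0.0
```

>>> drive_tool(deltas="0 0 0 0 0 -0.09 66; 0 0 0 0 0 -0.18 66; 0 0 0 0 0 -0.27 66; 0 0 0 0 0 -0.36 66; 0 0 0 0 0 -0.42 66")

```text
time: 3.6
tool_pos: [0.5564, -0.0733, 0.2653]
ee_rot: [-3.142, 0.002, 1.027]
wrist_force: [-0.1, 0.2, -0.2]
width: 0.0662
finger_force: 0.0
```

>>> drive_tool(deltas="0 0 0 0 0 -0.09 66; 0 0 0 0 0 -0.18 66; 0 0 0 0 0 -0.27 66; 0 0 0 0 0 -0.36 66; 0 0 0 0 0 -0.42 66")

```text
time: 4.1
tool_pos: [0.5564, -0.0733, 0.2653]
ee_rot: [-3.14, 0.001, 1.686]
wrist_force: [-0.8, -0.0, -0.1]
width: 0.0657
finger_force: 0.0
```

>>> drive_tool(deltas="0 0 0 0 0 -0.09 66; 0 0 0 0 0 -0.18 66; 0 0 0 0 0 -0.27 66; 0 0 0 0 0 -0.36 66; 0 0 0 0 0 -0.42 66")

```text
time: 4.6
tool_pos: [0.5564, -0.0734, 0.2653]
ee_rot: [-3.14, 0.0, 2.346]
wrist_force: [0.4, -0.5, -0.5]
width: 0.0662
finger_force: 0.0
```

>>> drive_tool(deltas="0 0 0 0 0 0 66; 0 0 0 0 0 0 66; 0 0 0 0 0 0 66")

```text
time: 4.9
tool_pos: [0.5568, -0.0719, 0.2654]
ee_rot: [-3.141, 0.0, 2.342]
wrist_force: [-1.1, -0.9, 0.2]
width: 0.0661
finger_force: 0.0
```

>>> drive_tool(deltas="0 0.015 0.3 0 0 0 66; 0 0.015 0.6 0 0 0 66; 0 0.015 0.7 0 0 0 66; 0 0.015 0.8 0 0 0 66; 0 0.015 0.8 0 0 0 66")

```text
time: 5.4
tool_pos: [0.5577, -0.0699, 0.1847]
ee_rot: [-3.141, -0.001, 2.344]
wrist_force: [0.4, -0.2, 0.9]
width: 0.0658
finger_force: 0.0
```

>>> drive_tool(deltas="0 0 0 0 0 0.06 66; 0 0 0 0 0 0.12 66; 0 0 0 0 0 0.18 66; 0 0 0 0 0 0.24 66; 0 0 0 0 0 0.3 66")

```text
time: 5.9
tool_pos: [0.5593, -0.0711, 0.1877]
ee_rot: [3.139, 0.004, 1.868]
wrist_force: [1.0, -2.7, 0.0]
width: 0.0656
finger_force: 1.1
```

>>> drive_tool(deltas="0 0 0 0 0 0.06 66; 0 0 0 0 0 0.12 66; 0 0 0 0 0 0.18 66; 0 0 0 0 0 0.24 66; 0 0 0 0 0 0.3 66")

```text
time: 6.4
tool_pos: [0.5592, -0.0715, 0.1878]
ee_rot: [3.137, 0.003, 1.397]
wrist_force: [0.2, -3.1, 0.0]
width: 0.066
finger_force: 1.1
```

Run:
```python
from fit import *
np.set_printoptions(precision=4,suppress=True)
C=[]
for c,(u,v) in(("top",(325,205)),("side",(270,230))):
    s=snapshot(c); save(s,c+"1.png")
    for k in("rib_foot","notch","wing_a"):
        for r in finder.landmark_of(c,k)[:2]:
            p=atz(s,r["xy"],dict(rib_foot=.165,notch=.1725,wing_a=.2005)[k])-[.5578,-.0708,0]
            print(c,k,np.round(r["xy"],1),round(r["confidence"],2),p[:2],np.degrees(np.arctan2(p[1],p[0])))
    C.append(cv2.resize(s["img"][v-45:v+45,u-45:u+45,::-1],(400,400),interpolation=cv2.INTER_CUBIC))
cv2.imwrite("pics/m1.png",np.hstack(C)); o=robot.get_obs(); print(o["tool_pos"],o["ee_rot"],o["wrist_force"],o["wrist_torque"])
```

```text
top rib_foot [333.2 217.5] 0.86 [-0.033  -0.0255] -142.3310743899784
top rib_foot [164.7 237.1] 0.34 [-0.07    0.3938] 100.08325514559897
side rib_foot [258.  240.8] 0.92 [-0.0331 -0.0391] -130.29689213149302
side notch [260.7 238.7] 0.8 [-0.0261 -0.0394] -123.57009645012364
side notch [228.7 189.3] 0.54 [-0.134   0.1552] 130.8134738412923
side wing_a [285.5 224.9] 0.98 [ 0.0328 -0.0195] -30.77871032795485
side wing_a [260.7 213.6] 0.82 [-0.0302  0.0203] 146.0405601389574
[ 0.5581 -0.07    0.186 ] [3.141  0.0004 1.4023] [-1.1096 -1.4931  1.6663] [-0.2695  0.1062  0.0796]
```

View pics/m1.png

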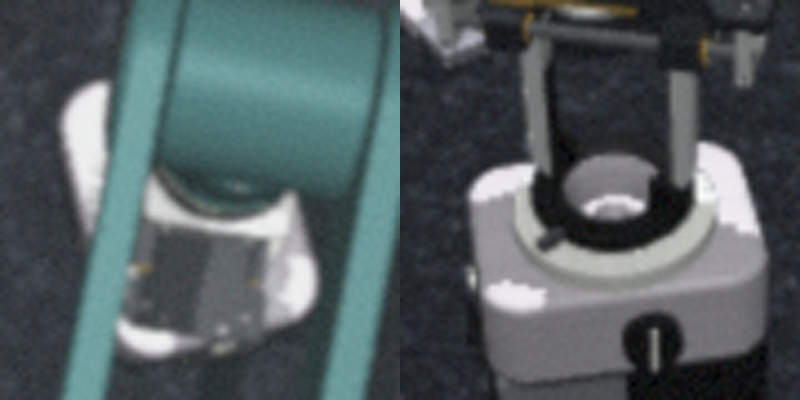

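```bash
cat > arc.py <<'E'
from h import *
def arc(s,img,r,z,c,a0=-170,a1=-80,n=4):
    g=cv2.cvtColor(img,cv2.COLOR_BGR2GRAY); A=np.arange(a0,a1,n)
    q=np.array([proj(s,(c[0]+r*np.cos(np.radians(a)),c[1]+r*np.sin(np.radians(a)),z)) for a in A],np.float32)
    v=cv2.remap(g,q[:,0].reshape(1,-1),q[:,1].reshape(1,-1),cv2.INTER_LINEAR)[0]
    print(r,z,' '.join(f"{a}:{x}" for a,x in zip(A,v)))
E
python3 - <<'E'
from arc import *
S={c:snapshot(c) for c in("top","side")}
for n,c in(("top0",(.5584,-.0707)),("side0",(.5586,-.0704)),("side1",(.5586,-.0704))):
    im=cv2.imread(f"pics/{n}.png"); s=S[n[:-1]]; print(n)
    arc(s,im,.050,.171,c); arc(s,im,.042,.178,c)
E
```

```text
top0
0.05 0.171 -170:235 -166:234 -162:236 -158:234 -154:233 -150:233 -146:232 -142:228 -138:188 -134:140 -130:166 -126:219 -122:230 -118:225 -114:223 -110:226 -106:230 -102:230 -98:233 -94:237 -90:238 -86:236 -82:227
0.042 0.178 -170:84 -166:87 -162:91 -158:91 -154:87 -150:87 -146:90 -142:85 -138:83 -134:81 -130:86 -126:83 -122:85 -118:87 -114:86 -110:90 -106:99 -102:143 -98:205 -94:229 -90:229 -86:211 -82:145
side0
0.05 0.171 -170:238 -166:237 -162:227 -158:231 -154:231 -150:225 -146:209 -142:182 -138:139 -134:96 -130:67 -126:85 -122:156 -118:175 -114:175 -110:173 -106:174 -102:177 -98:218 -94:233 -90:233 -86:222 -82:171
0.042 0.178 -170:29 -166:36 -162:38 -158:36 -154:37 -150:40 -146:39 -142:36 -138:40 -134:42 -130:37 -126:39 -122:40 -118:45 -114:45 -110:43 -106:37 -102:31 -98:23 -94:23 -90:19 -86:27 -82:36
side1
0.05 0.171 -170:175 -166:177 -162:176 -158:177 -154:178 -150:177 -146:176 -142:167 -138:122 -134:73 -130:53 -126:81 -122:153 -118:174 -114:174 -110:170 -106:172 -102:168 -98:164 -94:170 -90:169 -86:168 -82:169
0.042 0.178 -170:24 -166:25 -162:25 -158:24 -154:22 -150:23 -146:26 -142:23 -138:23 -134:23 -130:19 -126:25 -122:23 -118:21 -114:21 -110:27 -106:24 -102:24 -98:27 -94:29 -90:25 -86:25 -82:26
```

>>> drive_tool(deltas="0 0 0 0 0 0.05 66; 0 0 0 0 0 0.1 66; 0 0 0 0 0 0.135 66; 0 0 0 0 0 0.135 66")

```text
time: 7.3
tool_pos: [0.558, -0.0699, 0.1853]
ee_rot: [-3.141, -0.0, 1.19]
wrist_force: [0.4, -1.0, 0.1]
width: 0.0658
finger_force: 0.5
```

```bash
cat > look.py <<'E'
import sys
from arc import *
np.set_printoptions(precision=4,suppress=True)
n=sys.argv[1]; s=snapshot("side"); save(s,f"side{n}.png"); c=np.array([.5586,-.0704])
for k,z in(("wing_a",.2005),("notch",.1725)):
    for j in range(2):
        for r in finder.landmark_of("side",k)[:2]:
            p=atz(s,r["xy"],z)[:2]-c; print(k,np.round(r["xy"],1),round(r["confidence"],2),p,np.degrees(np.arctan2(p[1],p[0])))
arc(s,s["img"][:,:,::-1].copy(),.050,.171,c,-160,-100,3)
for z in(.1795,.176,.1725): arc(s,s["img"][:,:,::-1].copy(),.0455,z,c,-160,-100,3)
cv2.imwrite(f"pics/m{n}.png",cv2.resize(s["img"][200:260,230:310,::-1],(800,600),interpolation=cv2.INTER_CUBIC))
o=robot.get_obs(); print(o["tool_pos"],o["ee_rot"],o["wrist_force"],o["wrist_torque"])
E
python3 look.py 2
```

```text
wing_a [282.8 228.6] 0.97 [ 0.0263 -0.0331] -51.59441192102487
wing_a [263.  212.4] 0.71 [-0.0258  0.0247] 136.22365309962973
wing_a [282.8 228.6] 0.97 [ 0.0263 -0.0331] -51.59441192102487
wing_a [263.  212.4] 0.71 [-0.0258  0.0247] 136.22365309962973
notch [258.3 234.3] 0.79 [-0.0342 -0.0247] -144.22050245999543
notch [258.3 234.3] 0.79 [-0.0342 -0.0247] -144.22050245999543
0.05 0.171 -160:176 -157:177 -154:180 -151:178 -148:184 -145:187 -142:183 -139:155 -136:103 -133:66 -130:54 -127:65 -124:115 -121:168 -118:176 -115:174 -112:174 -109:171 -106:171 -103:167
0.0455 0.1795 -160:41 -157:37 -154:35 -151:27 -148:23 -145:41 -142:55 -139:58 -136:46 -133:33 -130:28 -127:23 -124:25 -121:24 -118:22 -115:25 -112:23 -109:22 -106:25 -103:27
0.0455 0.176 -160:44 -157:43 -154:37 -151:39 -148:61 -145:110 -142:115 -139:90 -136:70 -133:47 -130:32 -127:29 -124:25 -121:29 -118:24 -115:19 -112:22 -109:24 -106:24 -103:23
0.0455 0.1725 -160:51 -157:56 -154:63 -151:94 -148:139 -145:161 -142:133 -139:106 -136:75 -133:51 -130:42 -127:38 -124:50 -121:71 -118:56 -115:56 -112:56 -109:54 -106:48 -103:51
[ 0.558  -0.0698  0.1853] [-3.1413 -0.      1.1902] [-0.3549 -1.2707  0.0253] [-0.2521  0.046  -0.0399]
```

View pics/m2.png

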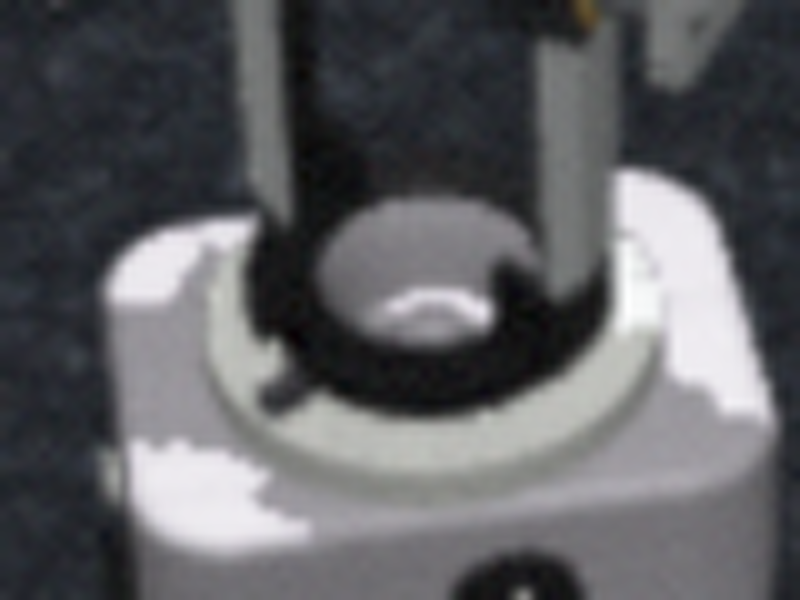

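Run:
```python
from h import *
s=snapshot("side"); c=np.array([.5586,-.0704])
im=cv2.resize(cv2.imread("pics/side2.png")[222:246,244:276],(800,600),interpolation=cv2.INTER_CUBIC)
t=[]
def pt(th,r,k,z):
    u=np.array([np.cos(th),np.sin(th)]);v=np.array([-u[1],u[0]]); p=c+r*u+k*v
    return proj(s,(*p,z))
for d in(-132,-136,-140,-144):
    m=im.copy(); th=np.radians(d)
    for z,w,col in((.1795,.006,(0,0,255)),(.1725,.009,(0,255,255))):
        a=[pt(th,r,k,z) for r,k in((.0455,-w),(.0375,-w),(.0375,w),(.0455,w))]
        f=[pt(th+b,.046,0,z) for b in np.linspace(-.8,.8,40)]
        for L in(a,f): cv2.polylines(m,[((np.array(L)+.5-[244,222])*25).astype(np.int32)],False,col,2)
    R=np.radians(-132.5)
    for z in(.165,.172): cv2.polylines(m,[((np.array([pt(R,r,k,z) for r,k in((.038,-.0035),(.054,-.0035),(.054,.0035),(.038,.0035))])+.5-[244,222])*25).astype(np.int32)],True,(255,0,0),1)
    cv2.putText(m,str(d),(20,560),0,1,(0,255,0),2); t.append(cv2.resize(m,(400,300)))
cv2.imwrite("pics/ov.png",np.vstack([np.hstack(t[:2]),np.hstack(t[2:])]))
```

```text
(no output)
```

View pics/ov.png

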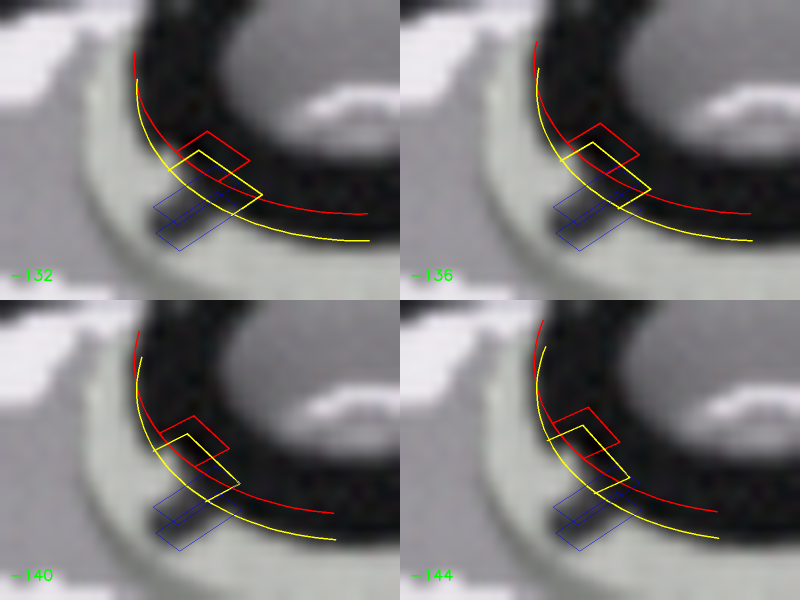

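>>> drive_tool(deltas="0 0 0 0 0 -0.04 66; 0 0 -0.35 0 0 -0.04 66; 0 0 -0.35 0 0 -0.04 66")

```text
time: 7.9
tool_pos: [0.5601, -0.0698, 0.225]
ee_rot: [3.134, -0.002, 1.253]
wrist_force: [0.2, -0.2, 0.6]
width: 0.066
finger_force: 0.0
```

>>> drive_tool(deltas="0 0 0 0 0 0.09 66; 0 0 0 0 0 0.18 66; 0 0 0 0 0 0.26 66; 0 0 0 0 0 0.33 66; 0 0 0 0 0 0.33 66")

```text
time: 8.4
tool_pos: [0.558, -0.0695, 0.2198]
ee_rot: [-3.141, -0.0, 0.735]
wrist_force: [0.5, 0.9, 0.2]
width: 0.0661
finger_force: 0.0
```

>>> drive_tool(deltas="0 0 0 0 0 0.09 66; 0 0 0 0 0 0.18 66; 0 0 0 0 0 0.26 66; 0 0 0 0 0 0.34 66; 0 0 0 0 0 0.34 66")

```text
time: 8.9
tool_pos: [0.558, -0.0697, 0.2201]
ee_rot: [-3.141, 0.0, 0.203]
wrist_force: [0.1, 0.2, -0.4]
width: 0.0661
finger_force: 0.0
```

```bash
python3 look.py 3
```

```text
wing_a [264.2 213.1] 0.88 [-0.0225  0.0221] 135.59822341361098
wing_a [281.4 228.1] 0.74 [ 0.0229 -0.0315] -53.998677708874965
wing_a [264.2 213.1] 0.88 [-0.0225  0.0221] 135.59822341361098
wing_a [281.4 228.1] 0.74 [ 0.0229 -0.0315] -53.998677708874965
notch [259.3 236.8] 0.77 [-0.0309 -0.0333] -132.8688798544765
notch [265.4 210.7] 0.6 [-0.0246  0.0648] 110.81517597044335
notch [259.3 236.8] 0.77 [-0.0309 -0.0333] -132.8688798544765
notch [265.4 210.7] 0.6 [-0.0246  0.0648] 110.81517597044335
0.05 0.171 -160:176 -157:176 -154:180 -151:180 -148:185 -145:187 -142:184 -139:165 -136:125 -133:95 -130:73 -127:78 -124:131 -121:173 -118:175 -115:174 -112:172 -109:169 -106:172 -103:169
0.0455 0.1795 -160:40 -157:36 -154:34 -151:25 -148:24 -145:41 -142:54 -139:57 -136:48 -133:34 -130:33 -127:28 -124:23 -121:21 -118:22 -115:25 -112:23 -109:23 -106:23 -103:26
0.0455 0.176 -160:43 -157:43 -154:37 -151:36 -148:58 -145:110 -142:115 -139:89 -136:69 -133:47 -130:38 -127:28 -124:19 -121:28 -118:24 -115:24 -112:25 -109:23 -106:21 -103:26
0.0455 0.1725 -160:52 -157:56 -154:60 -151:93 -148:140 -145:161 -142:134 -139:106 -136:81 -133:67 -130:46 -127:38 -124:50 -121:68 -118:58 -115:60 -112:59 -109:56 -106:51 -103:51
[ 0.558  -0.0698  0.2204] [-3.1415  0.      0.2019] [-0.0835 -0.5863 -0.1521] [ 0.0401  0.0189 -0.0062]
```

View pics/m3.png

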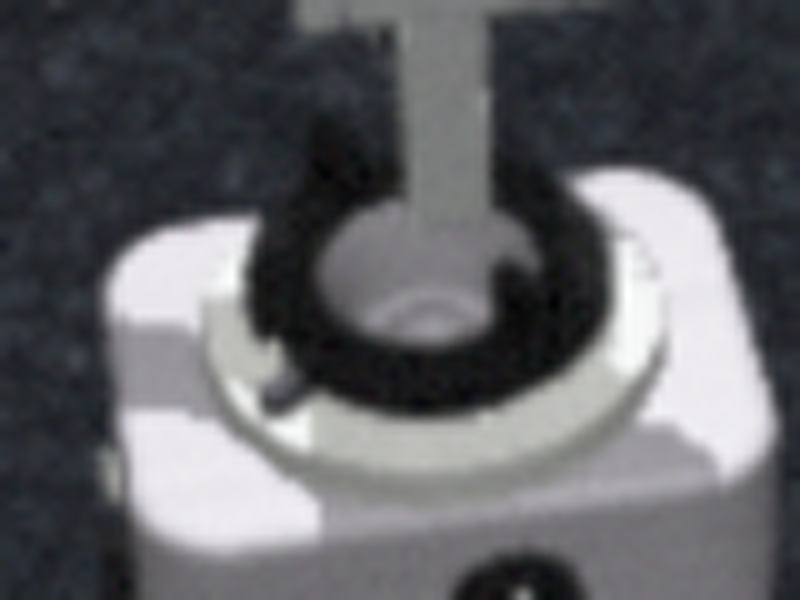

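>>> drive_tool(deltas="0 0 0 0 0 0.08 66; 0 0 0.2 0 0 0.08 66; 0 0 0.35 0 0 0.08 66; 0 0 0.35 0 0 0.08 66")

```text
time: 9.55
tool_pos: [0.5564, -0.0695, 0.1821]
ee_rot: [-3.14, 0.006, 0.075]
wrist_force: [-0.0, -0.2, -0.4]
width: 0.066
finger_force: 0.0
```

>>> drive_tool(deltas="0 0 0 0 0 -0.06 66; 0 0 0 0 0 -0.12 66; 0 0 0 0 0 -0.16 66; 0 0 0 0 0 -0.19 66; 0 0 0 0 0 -0.19 66")

```text
time: 10.05
tool_pos: [0.5577, -0.0702, 0.1859]
ee_rot: [3.141, 0.001, 0.373]
wrist_force: [-2.1, -0.2, 0.3]
width: 0.0659
finger_force: 0.8
```

```bash
python3 look.py 4
```

```text
wing_a [281.7 226.5] 0.86 [ 0.0233 -0.0259] -48.00200378978636
wing_a [260.9 213.8] 0.84 [-0.0305  0.0192] 147.76294719846865
wing_a [281.7 226.5] 0.86 [ 0.0233 -0.0259] -48.00200378978636
wing_a [260.9 213.8] 0.84 [-0.0305  0.0192] 147.76294719846865
notch [260.  233.4] 0.93 [-0.0304 -0.0214] -144.90157878346142
notch [260.  233.4] 0.93 [-0.0304 -0.0214] -144.90157878346142
0.05 0.171 -160:177 -157:178 -154:179 -151:178 -148:185 -145:192 -142:206 -139:186 -136:131 -133:99 -130:72 -127:70 -124:115 -121:167 -118:174 -115:176 -112:175 -109:173 -106:174 -103:167
0.0455 0.1795 -160:40 -157:38 -154:32 -151:25 -148:22 -145:28 -142:36 -139:41 -136:37 -133:33 -130:32 -127:31 -124:26 -121:23 -118:25 -115:24 -112:23 -109:21 -106:23 -103:24
0.0455 0.176 -160:42 -157:41 -154:38 -151:35 -148:44 -145:71 -142:82 -139:82 -136:74 -133:66 -130:53 -127:36 -124:25 -121:31 -118:23 -115:24 -112:21 -109:23 -106:24 -103:22
0.0455 0.1725 -160:52 -157:56 -154:57 -151:71 -148:99 -145:134 -142:130 -139:118 -136:100 -133:81 -130:55 -127:41 -124:51 -121:71 -118:57 -115:61 -112:55 -109:55 -106:52 -103:52
[ 0.558  -0.0701  0.1857] [3.1413 0.0001 0.3721] [-2.1331 -0.7397  1.346 ] [-0.1188  0.274  -0.0471]
```

View pics/m4.png

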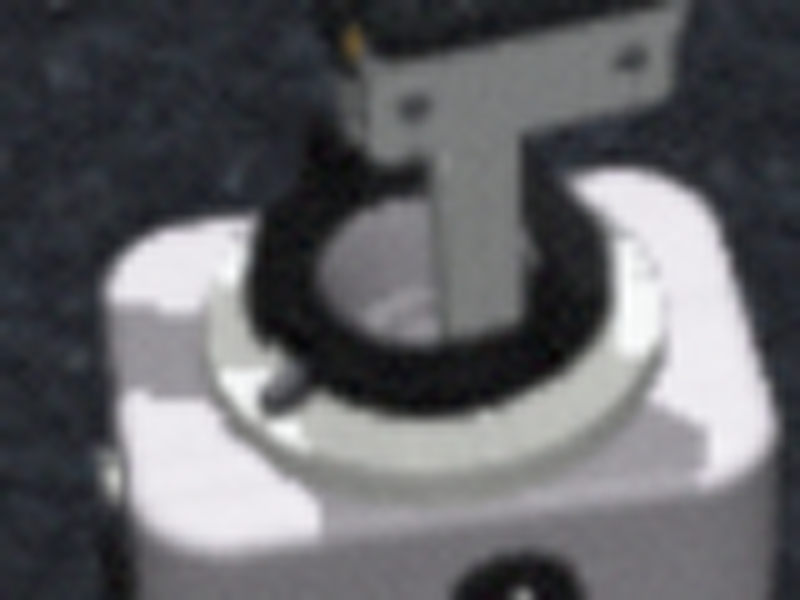

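>>> drive_tool(deltas="0 0 0 0 0 -0.02 66; 0 0 0 0 0 -0.02 66; 0 0 0.04 0 0 0.01 66; 0 0 0.08 0 0 0.01 66; 0 0 0.1 0 0 0.01 66")

```text
time: 10.8
tool_pos: [0.5588, -0.0697, 0.176]
ee_rot: [3.141, -0.002, 0.358]
wrist_force: [0.1, 0.3, 4.0]
width: 0.0662
finger_force: 1.8
```

>>> drive_tool(deltas="0 0 0.02 0 0 0 66; 0 0 0.04 0 0 0 66; 0 0 0.04 0 0 0 66")

```text
time: 11.1
tool_pos: [0.5588, -0.0697, 0.1723]
ee_rot: [3.141, -0.002, 0.357]
wrist_force: [1.7, 1.1, 4.9]
width: 0.0661
finger_force: 2.2
```

>>> drive_tool(deltas="0 0 0.01 0 0 0 66; 0 0 0.02 0 0 0 66; 0 0 0.03 0 0 0 66; 0 0 0.03 0 0 0 66; 0 0 0.03 0 0 0 66")

```text
time: 11.6
tool_pos: [0.5589, -0.0697, 0.1722]
ee_rot: [3.14, -0.004, 0.357]
wrist_force: [-2.3, 2.1, 12.6]
width: 0.0657
finger_force: 6.7
```

>>> drive_tool(deltas="0 0 -0.2 0 0 0 66; 0 0 -0.6 0 0 0 66; 0 0 -0.99 0 0 0 66; 0 0 -0.99 0 0 0 66")

```text
time: 12.0
tool_pos: [0.5599, -0.0705, 0.2735]
ee_rot: [3.136, -0.008, 0.357]
wrist_force: [0.7, 0.2, 0.7]
width: 0.0659
finger_force: 0.0
```

```bash
python3 look.py 5
```

```text
wing_a [261.2 215.5] 0.93 [-0.0291  0.0128] 156.25937033416866
wing_a [283.1 231.3] 0.64 [ 0.0275 -0.0424] -57.10005463535679
wing_a [261.2 215.5] 0.93 [-0.0291  0.0128] 156.25937033416866
wing_a [283.1 231.3] 0.64 [ 0.0275 -0.0424] -57.10005463535679
notch [259.5 237.3] 0.75 [-0.0303 -0.035 ] -130.83202676729442
notch [259.5 237.3] 0.75 [-0.0303 -0.035 ] -130.83202676729442
0.05 0.171 -160:174 -157:166 -154:158 -151:132 -148:119 -145:123 -142:121 -139:101 -136:66 -133:62 -130:57 -127:64 -124:102 -121:132 -118:79 -115:55 -112:57 -109:53 -106:48 -103:45
0.0455 0.1795 -160:58 -157:46 -154:34 -151:25 -148:27 -145:24 -142:26 -139:28 -136:28 -133:28 -130:30 -127:37 -124:38 -121:30 -118:26 -115:24 -112:23 -109:19 -106:20 -103:24
0.0455 0.176 -160:49 -157:41 -154:36 -151:29 -148:27 -145:25 -142:25 -139:25 -136:31 -133:46 -130:50 -127:50 -124:43 -121:32 -118:23 -115:24 -112:23 -109:23 -106:25 -103:26
0.0455 0.1725 -160:46 -157:43 -154:37 -151:26 -148:25 -145:22 -142:27 -139:38 -136:51 -133:57 -130:58 -127:48 -124:40 -121:28 -118:24 -115:24 -112:23 -109:24 -106:25 -103:24
[ 0.5571 -0.0698  0.2648] [-3.1392  0.0041  0.3569] [-1.2929 -0.5764  0.4912] [0.0441 0.0332 0.0086]
```

View pics/m5.png

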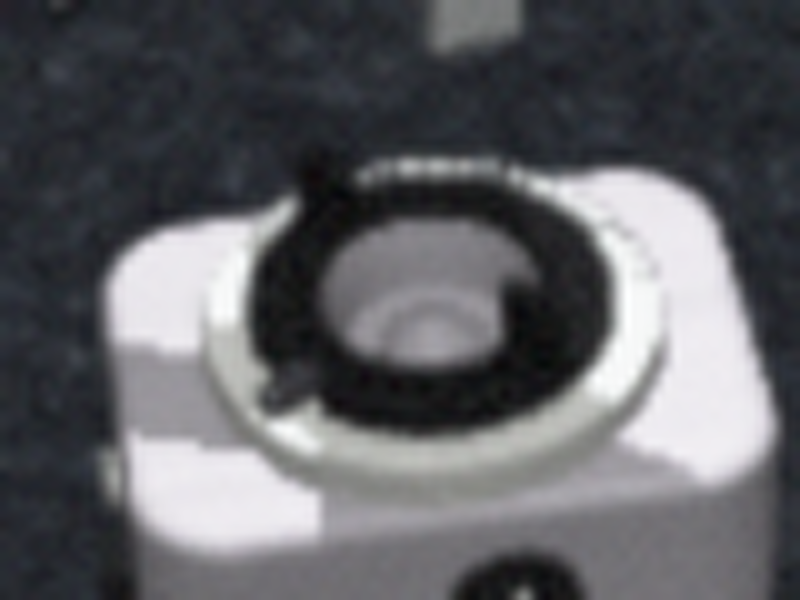

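```bash
python3 -c "
from bench import robot
print(robot.close_job())"
```

```text
the job is handed in; nothing more can be done
None
```

I turned the burr carrier until its notch was over the rib and pressed it down until it stopped hard (fingertips at z ≈ 0.172 m, 12.6 N). I then retracted the arm clear and handed in the job; no verdict came back.

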